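Clamp the brew unit to a firm set feel

ROBOT

A 6-joint arm with a two-finger parallel gripper is mounted at the origin on the work surface. World frame = base frame: x ahead of the robot, y to its left, z up, the work surface at z = 0. Lengths are in mm, angles in rad, forces in N, time in s.
With the tool pointing down it reaches from about 300 to 775 mm from the base axis. Payload 14.6 kg.
Tool frame: the origin (TCP) lies between the finger pads; the fingertips stand 19 mm ahead of it and the grasp point (between the pads) is the TCP; x points along the fingers, y is the direction in which the jaws open and shut, and the axes are right-handed (so a half turn about x gives the same grasp; the last joint's range is limited). The gripper opens to 94 mm and grips with 3 to 60 N. Pads are 16 mm wide; open, the fingers measure 119 mm over their backs; the gripper's body (75 mm by 177 mm) begins 78 mm behind the grasp point.
Start: joints at [-0.067, 0.3, 1.521, -0, 1.321, -0.067], TCP at [549.99, -0.002, 224.446] pointing down, gripper open.
Joint ranges: [-3.03, 3.03], [-0.79, 2.21], [0.23, 2.52], [-1.04, 4.18], [0, 3.07], [-2.55, 2.55]. Speed limits (rad/s): [2.22, 2.22, 2.57, 3.14, 3.14, 3.14].

INTERFACE

Orientations are given as [roll, pitch, yaw] about the fixed x, y, z axes, in that order (R = Rz(yaw) Ry(pitch) Rx(roll)).
In Python, from cell import manip gives the robot as it stands.
- The arm moves only by the tool jog_arm, never from a script. Its argument "series" is one flat list of numbers, 7 for each row, row after row: the turn, a rotation vector about the world's x, y, z in rad, then the shift along the world's x, y, z in m, then the opening, from -1 (shut) to 1 (fully open). A call has 1 to 20 rows; each row is the pose to reach, as a shift and turn from the pose commanded when the call began; what a row does not reach only later rows make up. A row lasts 1/8 s, in which the tool goes at most 62.5 mm and 10.7 degrees, less where a joint would pass 70% of its speed; a pose out of reach is approached as far as the arm can. A call with a gripper value outside its range is refused whole. The fingers move at their own pace and stop on an object; "squeeze" is the grip in N (left out, the last holds). Time passes only in rows, so rows that repeat a pose let the fingers close. It gives the time, the measured TCP pose, the force and the opening at its end, in the units of the state.
- manip.read_state(): the state, without advancing time (a new reading comes with each control period).
- manip.camera(name): name is "scene" or "side" or "wrist"; returns a dict with "color" (384x512x3 uint8, blue, green, red), "range_z" (384x512 float32, mm along the optical axis (not along the pixel's ray), 0 where there is no reading), "fx", "fy", "cx", "cy" (pixels), "pose" (4x4, takes a point from camera to world coordinates); the wrist camera has in their place "mount" (4x4, takes a point from camera to tool coordinates, whose origin is the TCP and whose axes are the tool frame's). Camera axes: x right, y down, z forward; pixel columns grow to the right and rows downward; lengths in mm; the calibration is good to about 2 mm. A picture is of the moment at which its call begins: read the wrist's pose just before it.
- manip.sign_off(): hands the job in, once; it reports no verdict.
The state is a dict: "clock": time; "joints": joint angles; "qd": joint speeds; "effort": joint torques, N m; "eef_pos": TCP position; "eef_rot": TCP orientation; "wrist_force": force on the tool from outside, world axes, zero at the start; "moment": the same for the moment, N m; "finger_gap": finger opening in mm.
Only numpy, scipy, OpenCV 4.12 (cv2) and the standard library are available. Lean on these libraries where they do the work, as an engineer would, in place of code of your own. Each camera call takes 0.05 s, during which the arm holds its last target.

TASK

Stand the coffee machine's brew unit upright in the middle of the service clamp's bed, between the sprung jaw and the fence, then wind the hand wheel clockwise until the jaw holds the unit with a firm, set feel: its handle should pull about 6.5 N harder than when running free, and must not be forced much beyond that, because the unit's shell cracks. Then let go and leave everything else on the counter where it is.

Things in the scene. Friction and masses are not known exactly. Their poses are not given: they have to be found in the camera images.
- clamp: service clamp fixed on the counter: aluminium bed plate 110 mm (its x) by 320 mm (its y), 14 mm thick; grey gear housing and hand wheel near its +y end, upright steel fence near its -y end (90 mm wide, 18 mm thick, top at 64 mm, screwed down in a slightly different, unmeasured place each time). Origin: centre of the underside; z up; bed top 14 mm above it
- pad: flat grey pad, 66 mm wide, 44 mm high, on springs in front of the moving jaw, 18 to 62 mm above the clamp's underside. Origin: centre of its face; axes as the clamp's, fence towards -y. Clear gap from pad face to fence at the start: 64 to 84 mm. Advances 6 mm per radian of wheel; when the unit is against the fence its springs yield (9 N/mm)
- hub (a point): top centre of the hand wheel's hub, on its upright axis, 102 mm above the clamp's underside. Black wheel, 106 mm across, three spokes; clockwise from above closes the jaw; it stays where it is left. Running free, the handle takes about 10 N along its circle; with the unit against the fence about 7.5 N more per radian. Set feel: 6.5 N (4 to 9) over free running; 12 N over cracks the unit
- handle_grip (a point): the wheel's upright spinner handle: black cylinder 18 mm across, 48 mm tall, 42 mm from the wheel's axis, top 149 mm above the clamp's underside. It spins freely about its own axis, so a gripper can hold it and carry it round at constant yaw. This point: on the handle's axis, 15 mm below its top
- brew_unit: brew unit, loose on the counter at the start: grey plastic block with dark ribs, 44 mm (its x) by 50 mm (its y) by 70 mm tall, round steel port 30 mm across and 12 mm high on top; 0.25 to 0.5 kg. Origin: centre of its underside; z up. It goes on the bed with its 50 mm along the clamp's y, either way round, gripped across its 44 mm
- mug: bystander, to be left alone: white mug, 80 mm across, 95 mm tall. Origin: centre of its underside
- coffee_jar: bystander, to be left alone: brown glass jar with steel cap, 76 mm across, 120 mm tall. Origin: centre of its underside
- milk_jug: bystander, to be left alone: open steel milk cup, 84 mm across, 100 mm tall. Origin: centre of its underside
- tamper: bystander, to be left alone: steel coffee tamper, 58 mm across, 82 mm tall. Origin: centre of its underside
- sugar_tin: bystander, to be left alone: closed aluminium tin, 84 mm across, 100 mm tall. Origin: centre of its underside
- saucer: bystander, to be left alone: white saucer, 140 mm across. Origin: centre of its underside
- teaspoon: bystander, to be left alone: spoon with wooden handle, 140 mm long. Origin: centre of its underside
Things that resemble listed ones, but are neither listed nor needed, are in the scene too. Leave any pink or purple look-alike of the brew_unit alone.

How it is judged (in metres and radians):
On the way, in this order (a step that is already met when the one before it is completed fails the run):
1. the brew unit stands on the bed between pad and fence, let go, not yet clamped (angle between brew_unit's own z axis and vertical below 0.08 rad and z of brew_unit in the frame of clamp between 0.009 and 0.019 m and x of brew_unit in the frame of clamp between -0.015 and 0.015 m and y of brew_unit in the frame of pad between -0.06 and -0.018 m and contact force between the fingers and brew_unit below 0.2 N and contact force between pad and brew_unit below 5 N), for 0.2 s.
2. the jaw has been wound up to the unit and bears on it firmly (contact force between pad and brew_unit between 28 and 64 N), for 0.2 s.
At the end, for the whole second after the job is handed in: the brew unit stands upright (within 0.08 rad) and at rest on the clamp's bed (within 5 mm in height, within 15 mm of the bed's long centreline), between pad and fence, and the pad presses on it with 28 to 64 N, which is 4 to 9 N more at the handle than running free (all of step 2 and angle between brew_unit's own z axis and vertical below 0.08 rad and z of brew_unit in the frame of clamp between 0.009 and 0.019 m and x of brew_unit in the frame of clamp between -0.015 and 0.015 m and y of brew_unit in the frame of pad between -0.06 and -0.018 m and linear speed of brew_unit below 0.01 m/s); the robot touches nothing.
It fails at once if the brew unit is squeezed by the pad with more than 85 N and cracks (contact force between pad and brew_unit above 85 N).
It fails at once if another thing on the counter is moved by more than 30 mm (distance of any of mug, coffee_jar, milk_jug, tamper, sugar_tin, saucer, teaspoon from where it was at the start of the episode above 0.03 m).
It also fails if it takes over 64 s, if anything falls off the work surface, if the arm or the gripper's body presses on something with over 40 N, if the wrist force passes 120 N, or if a joint passes its speed limit or range.

## Working session

There is one attempt and no reset: what is moved stays moved. The work goes in short steps, Python scripts to look and compute and a tool call to move; the robot and the scene stay as the last step left them, time stands still between calls to the robot, and variables do not carry over. Pictures are saved under pics/ and viewed, and the job is handed in when it is done.

Besides the shell and the picture viewer there is one more tool, called after "Request:" by a JSON object that holds its "method" and its "body". jog_arm: Moves the arm, as the interface text tells. Its arguments: {"type":"object","properties":{"series":{"type":"array","items":{"type":"number"}},"squeeze":{"type":"number"}},"required":["series"]}

```bash
mkdir -p pics
cat > h.py <<'E'
import numpy as np, cv2
from cell import manip
from scipy.spatial.transform import Rotation as R
def grab(n):
    s=manip.read_state(); c=manip.camera(n)
    if n=='wrist':
        T=np.eye(4); T[:3,:3]=R.from_euler('xyz',s['eef_rot']).as_matrix(); T[:3,3]=s['eef_pos']; c['pose']=T@np.array(c['mount'])
    return c
def pts(c):
    z=c['range_z']; v,u=np.mgrid[:z.shape[0],:z.shape[1]]
    P=np.stack([(u-c['cx'])/c['fx']*z,(v-c['cy'])/c['fy']*z,z],-1)
    T=np.array(c['pose']); W=P@T[:3,:3].T+T[:3,3]; W[z==0]=np.nan; return W
E
python3 - <<'E'
from h import *
s=manip.read_state(); print(s)
for n in ['scene','side','wrist']:
    c=grab(n); cv2.imwrite(f'pics/{n}0.png',c['color']); np.savez(f'{n}0.npz',**c); print(n,c['fx'],np.round(c['pose'],3).tolist())
E
```

```text
{'clock': 0.0, 'joints': array([-6.65848704e-02,  3.00502051e-01,  1.52159952e+00,  7.20728985e-06,
        1.32068649e+00, -6.66013172e-02]), 'qd': array([-5.21755323e-04, -1.30082216e-03, -2.21417401e-04, -7.30382671e-04,
        2.47621725e-03,  9.99476473e-05]), 'effort': array([-1.53750298e-03, -5.31805658e+01, -3.52735734e+01,  7.07558286e-02,
        2.43994006e-02, -4.79655944e-05]), 'eef_pos': array([5.49754993e+02, 2.34868545e-02, 2.23861537e+02]), 'eef_rot': array([-1.64323731,  1.56960089,  3.06916633]), 'wrist_force': array([0.20646874, 0.0746913 , 0.71455734]), 'moment': array([-0.01621224,  0.00022476,  0.02758047]), 'finger_gap': 94.07516117949405}
scene 394.1915586579364 [[-0.708, 0.449, -0.545, 1251.951], [0.706, 0.464, -0.535, 676.023], [0.013, -0.764, -0.645, 918.71], [0.0, 0.0, 0.0, 1.0]]
side 480.7174043244249 [[0.674, -0.556, 0.487, -268.568], [-0.739, -0.506, 0.445, -734.485], [-0.001, -0.659, -0.752, 1355.168], [0.0, 0.0, 0.0, 1.0]]
wrist 335.53195450415467 [[1.0, -0.001, -0.001, 550.107], [-0.001, -0.964, -0.268, 78.391], [-0.0, 0.268, -0.964, 384.554], [0.0, 0.0, 0.0, 1.0]]
```

View pics/scene0.png

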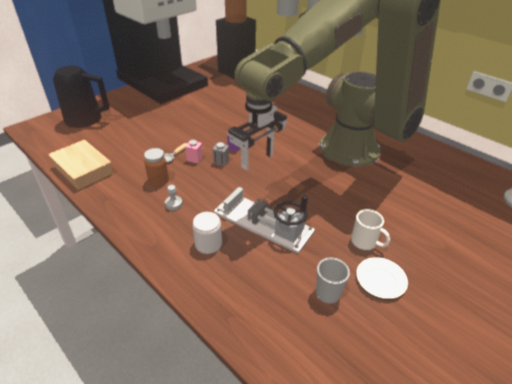

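View pics/side0.png

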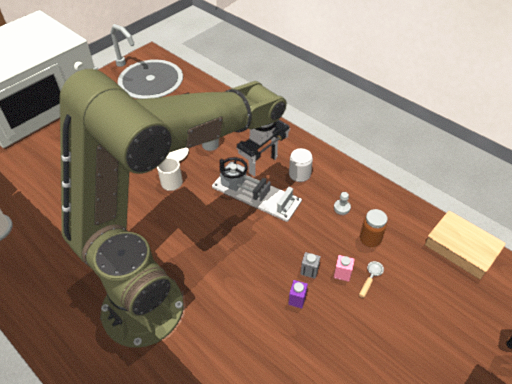

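View pics/wrist0.png

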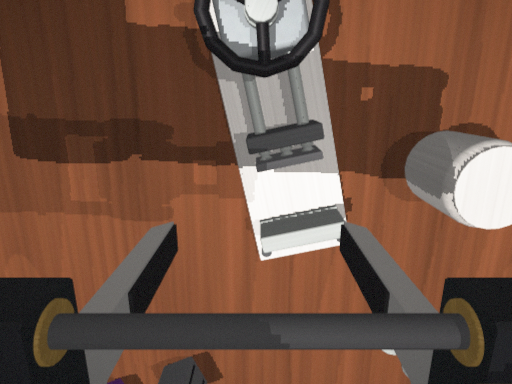

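Brew unit candidates, by pixel in the side view: grey with ribs (311,265), pink (344,268) and purple (298,293). The grey one fits the description. In the scene view it is at (220,155). The wrist view shows the clamp with its wheel at (262,10), pad at (290,157) and fence at (302,220).

Run:
```python
from h import *
c=dict(np.load('side0.npz')); W=pts(c); im=c['color']
cv2.imwrite('pics/crop_side.png',cv2.resize(im[235:315,270:400],None,fx=6,fy=6,interpolation=cv2.INTER_NEAREST))
cv2.imwrite('pics/crop_clamp.png',cv2.resize(im[140:225,200:310],None,fx=7,fy=7,interpolation=cv2.INTER_NEAREST))
w=dict(np.load('wrist0.npz')); Ww=pts(w)
cv2.imwrite('pics/crop_w.png',cv2.resize(w['color'][0:270,180:360],None,fx=2.2,fy=2.2,interpolation=cv2.INTER_NEAREST))
s=dict(np.load('scene0.npz'));
cv2.imwrite('pics/crop_sc.png',cv2.resize(s['color'][130:260,170:330],None,fx=5,fy=4.5,interpolation=cv2.INTER_NEAREST))
# bed in wrist: z 8..20
z=Ww[...,2]
for lo,hi in [(8,20),(40,50),(55,70),(70,95),(95,106)]:
    m=(z>lo)&(z<hi)&(np.arange(512)[None]<400)&(np.arange(512)[None]>185)&(np.arange(384)[:,None]<265)
    P=Ww[m][:,:2].astype(np.float32)
    if len(P)>20: print(lo,hi,len(P),np.median(z[m]),cv2.minAreaRect(P),P.mean(0))
```

```text
8 20 11818 14.236082509085406 ((575.5750732421875, 38.853721618652344), (110.16475677490234, 288.1231994628906), 12.153448104858398) [577.22797   23.479591]
40 50 2153 45.2166837465839 ((574.9076538085938, 30.81238555908203), (88.83381652832031, 173.47413635253906), 13.295040130615234) [572.7644   50.49239]
55 70 3571 63.77425016833894 ((578.2672729492188, 23.19664764404297), (89.07347106933594, 189.57989501953125), 12.306684494018555) [584.0362    -4.636519]
70 95 3473 78.18790890328455 ((552.5233154296875, 125.23130798339844), (60.89638137817383, 91.77029418945312), 89.72390747070312) [551.794   135.04271]
95 106 4191 99.43915164855548 ((552.3582763671875, 122.50495147705078), (55.745948791503906, 104.61776733398438), 89.6211929321289) [552.2658  123.24001]
```

View pics/crop_side.png

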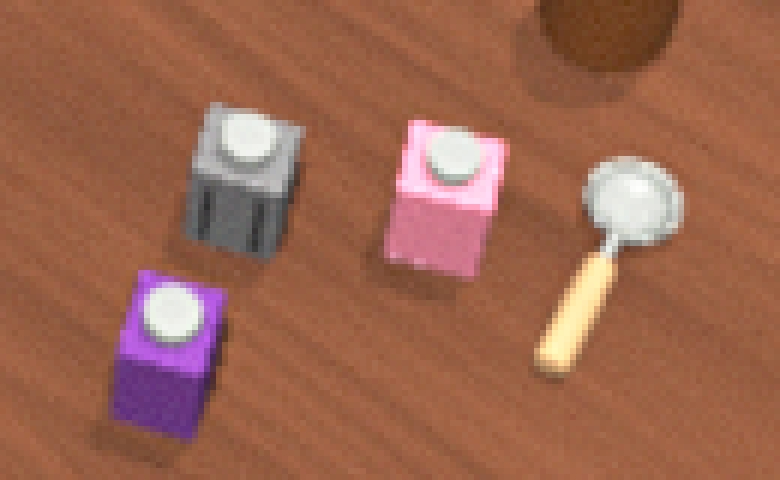

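View pics/crop_sc.png

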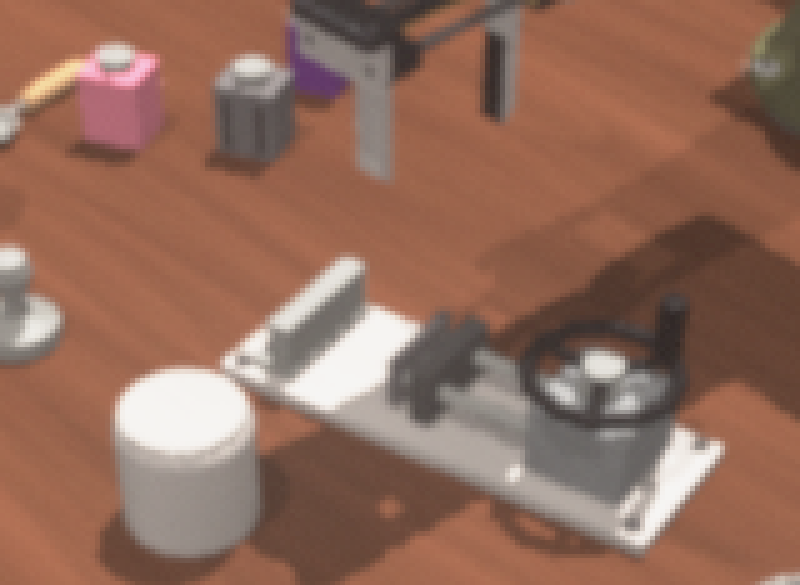

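View pics/crop_w.png

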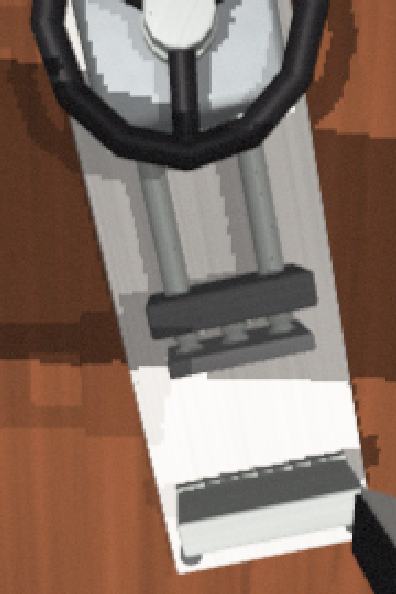

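Run:
```python
from h import *
w=dict(np.load('wrist0.npz')); Ww=pts(w)
a=np.radians(12.2); xc=np.array([np.cos(a),np.sin(a)]); yc=np.array([-np.sin(a),np.cos(a)])
C=np.array([575.575,38.85])
D=Ww[...,:2]-C; X=D@xc; Y=D@yc; Z=Ww[...,2]
roi=(np.abs(X)<60)
bed=roi&(abs(Z-14)<3); print('bed x',np.nanpercentile(X[bed],[.5,99.5]),'ymin',np.nanmin(Y[bed]))
f=roi&(Z>58)&(Z<70)
h,e=np.histogram(Y[f],np.arange(-160,160,4)); print([(int(e[i]),int(h[i])) for i in range(len(h)) if h[i]])
h,e=np.histogram(Y[roi&(Z>25)&(Z<58)],np.arange(-160,160,4)); print([(int(e[i]),int(h[i])) for i in range(len(h)) if h[i]])
m=f&(Y<-80); print('fence Y',np.percentile(Y[m],[1,5,50,95,99]),'X',np.percentile(X[m],[1,99]))
for n in ['side','scene','wrist']:
    c=dict(np.load(n+'0.npz')); W=pts(c)
    D=W[...,:2]-C; X=D@xc; Y=D@yc; Z=W[...,2]
    m=(abs(X)<70)&(Y>20)&(Y<200)&(Z>118)&(Z<160); P=W[m]; 
    if len(P): print(n,'handle',len(P),P.mean(0),P.min(0),P.max(0), X[m].mean(),Y[m].mean())
    m=(abs(X)<16)&(Y>20)&(Y<160)&(Z>100)&(Z<104); print(n,'hub',m.sum(), W[m].mean(0) if m.any() else '')
    m=(abs(X)<45)&(Y>-60)&(Y<30)&(Z>57)&(Z<66); print(n,'pad',m.sum(),np.percentile(Y[m],[1,5,25,50,75,95,99]) if m.any() else '')
    m=(abs(X)<45)&(Y<-90)&(Y>-170)&(Z>60)&(Z<68); print(n,'fence',m.sum(),np.percentile(Y[m],[1,5,50,95,99]) if m.any() else '')
    # block
    if n!='wrist':
      hsv=cv2.cvtColor(c['color'],cv2.COLOR_BGR2HSV); 
      m=(Z>63)&(Z<75)&(W[...,0]>300)&(W[...,0]<700)&(W[...,1]<-100)&(hsv[...,1]<60)
      k,l,st,ce=cv2.connectedComponentsWithStats(m.astype(np.uint8))
      for i in range(1,k):
        if st[i,4]>20: P=W[l==i]; print(n,st[i],ce[i],P.mean(0),cv2.minAreaRect(P[:,:2].astype(np.float32)))
      m=(Z>78)&(Z<86)&(W[...,0]>300)&(W[...,0]<700)&(W[...,1]<-100)&(hsv[...,1]<60)
      k,l,st,ce=cv2.connectedComponentsWithStats(m.astype(np.uint8))
      for i in range(1,k):
        if st[i,4]>20: P=W[l==i]; print(n,'port',ce[i],P.mean(0))
```

```text
bed x [-54.54818517  54.43724402] ymin -144.0382123627406
[(-112, 152), (-108, 286), (-104, 285), (-100, 284), (-96, 426), (-28, 68), (-24, 270), (-20, 244), (-8, 152), (-4, 325), (0, 327), (4, 334), (8, 193), (76, 48)]
[(-96, 932), (-20, 298), (-16, 105), (-12, 116), (8, 243), (12, 95), (16, 100), (20, 99), (24, 99), (28, 99), (32, 99), (36, 102), (40, 106), (44, 105), (48, 108), (52, 105), (56, 108), (60, 105), (64, 40), (68, 5), (76, 84)]
fence Y [-110.3640116  -109.19240426 -100.04525667  -93.01882119  -92.67567364] X [-43.86460395  39.75673179]
side handle 42 [508.03441077 160.60183936 137.69043073] [501.30955292 152.72545074 118.23856807] [518.74068622 168.63552777 152.01391259] -40.286062748550556 133.2751842203684
side hub 21 [553.44926781 133.05916724 101.63420115]
side pad 97 [-27.3121756  -26.41781984 -20.88074512  -4.70065594   1.62831305
   8.0641201    9.33154141]
side fence 70 [-113.09953323 -111.31361975 -102.73049284  -95.47200209  -94.17829923]
side [302 252  18  16 130] [310.56153846 260.68461538] [ 440.31738666 -301.03506024   68.60525333] ((444.40155029296875, -2
[... 1351 characters left out ...]
e [213 144  16   9  68] [220.57352941 148.36764706] [ 452.91973028 -286.07297195   68.32783238] ((449.9615478515625, -291.573974609375), (46.36134719848633, 49.01069259643555), 25.15576934814453)
scene port [135.66666667  72.47619048] [  328.66241333 -1070.79459467    82.15256093]
scene port [192.66666667 142.18518519] [ 513.32554646 -377.90781089   80.13136536]
scene port [220.         144.56521739] [ 449.18531136 -292.86683585   80.58149253]
wrist hub 789 [554.32129276 133.41977479 101.73091106]
wrist pad 1924 [-24.69196089 -23.63760909 -17.93945185  -1.30155479   4.60062116
   9.18555749   9.79012465]
wrist fence 1374 [-110.37508387 -109.21577588 -100.49200283  -93.11741925  -92.71211562]
```

The grey ribbed block is confirmed as the brew unit, at about (446,-295) with yaw near 25° (mod 90). I'll go above it for a close look with the wrist camera.

Request:
{"method": "jog_arm", "body": {"series": [0,0,0,-0.02,-0.06,0,1,0,0,0,-0.04,-0.12,0,1,0,0,0,-0.06,-0.18,0,1,0,0,0,-0.08,-0.24,0,1,0,0,0,-0.1,-0.29,0,1,0,0,0,-0.105,-0.31,0,1,0,0,0,-0.105,-0.31,0,1,0,0,0,-0.105,-0.31,0,1]}}

```text
clock: 1.15
eef_pos: [445.6, -308.8, 224.4]
eef_rot: [-2.896, 1.57, 1.817]
wrist_force: [-0.1, 0.0, 0.3]
finger_gap: 94.1
```

```bash
cat > blk.py <<'E'
from h import *
c=grab('wrist'); cv2.imwrite('pics/wrist1.png',c['color']); np.savez('wrist1.npz',**c); W=pts(c); Z=W[...,2]
sat=cv2.cvtColor(c['color'],cv2.COLOR_BGR2HSV)[...,1]
m=(Z>66)&(Z<73)&(sat<60)
for mm,t in [(m,'top'),((Z>79)&(Z<86)&(sat<60),'port')]:
    k,l,st,ce=cv2.connectedComponentsWithStats(mm.astype(np.uint8))
    for i in range(1,k):
        if st[i,4]>150: P=W[l==i]; print(t,st[i],P.mean(0),cv2.minAreaRect(P[:,:2].astype(np.float32)))
s=manip.read_state(); print(s['clock'],s['eef_pos'],s['eef_rot'],s['joints'])
E
python3 blk.py
```

```text
top [ 230  134   61   64 1518] [ 447.65560468 -292.61096545   70.11580129] ((447.9503479003906, -294.9119873046875), (43.88649368286133, 50.08114242553711), 24.397085189819336)
top [294 221  52  55 949] [ 506.25568286 -376.75246212   70.19539483] ((511.379638671875, -380.7803649902344), (43.21186828613281, 49.63045120239258), 25.98773956298828)
port [245 154  32  31 783] [ 447.91227997 -294.47168919   82.14961533] ((447.8101806640625, -294.8725280761719), (28.433177947998047, 28.763490676879883), 89.8370590209961)
port [135 191  31  30 722] [ 342.83442236 -330.00234818   82.02912722] ((342.5908203125, -330.4574279785156), (29.30827522277832, 28.46536636352539), 88.58395385742188)
port [310 240  30  28 645] [ 511.18505852 -379.63719352   82.07178691] ((511.33416748046875, -380.1161804199219), (28.839794158935547, 28.65427017211914), 51.15192794799805)
1.2 [ 445.61933325 -308.72164517  224.43101299] [-3.026142    1.57055329  1.68781848] [-6.73516822e-01  2.82448605e-01  1.54350904e+00  1.76681384e-04
  1.31580775e+00 -6.75132904e-01]
```

View pics/wrist1.png

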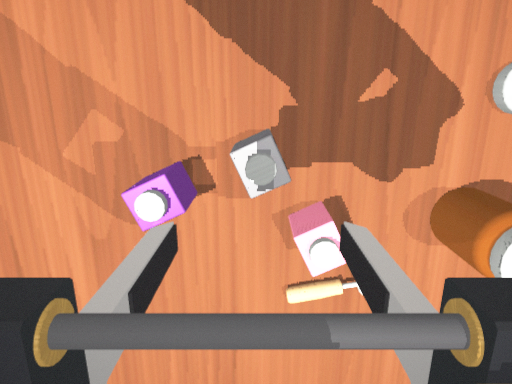

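Request:
{"method": "jog_arm", "body": {"series": [0,0,0.18,0.003,0.015,0,0.5,0,0,0.35,0.003,0.015,-0.02,0.5,0,0,0.426,0.003,0.015,-0.04,0.5,0,0,0.426,0.003,0.015,-0.07,0.5,0,0,0.426,0.003,0.015,-0.1,0.5,0,0,0.426,0.003,0.015,-0.1,0.5]}}

```text
clock: 1.95
eef_pos: [447.7, -293.4, 123.0]
eef_rot: [-2.657, 1.567, 2.483]
wrist_force: [0.7, 1.0, 0.5]
finger_gap: 70.4
```

Run:
```python
from h import *
c=grab('wrist'); cv2.imwrite('pics/wrist2.png',c['color']); W=pts(c); Z=W[...,2]
s=manip.read_state(); M=R.from_euler('xyz',s['eef_rot']).as_matrix(); print(s['eef_pos'],np.round(M,3).tolist(),s['finger_gap'])
m=(Z>79)&(Z<86); P=W[m]; k,l,st,ce=cv2.connectedComponentsWithStats(m.astype(np.uint8))
for i in range(1,k):
    if st[i,4]>150: print(st[i],W[l==i].mean(0))
```

```text
[ 448.34074838 -294.11628903  124.60672805] [[-0.001, 0.91, 0.414], [0.001, 0.414, -0.91], [-1.0, -0.0, -0.001]] 70.64517280165515
[  59  186   49   45 1654] [ 342.37597446 -329.8052936    82.04379825]
[ 234  203   46   43 1544] [ 447.18573678 -294.20240251   82.10462134]
[268 349  41  28 949] [ 511.22558096 -381.2111282    82.21947408]
```

View pics/wrist2.png

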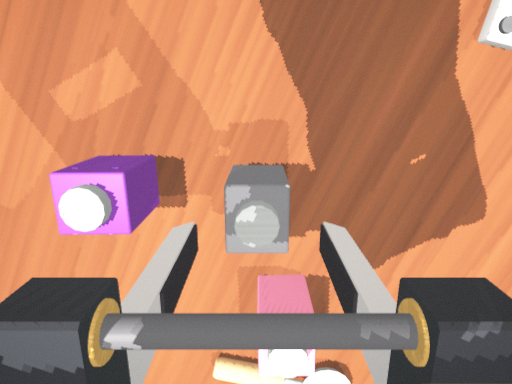

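Aligned over the unit: port at pixel (257,224), centred between the fingers. Next I descend and grip.

Request:
{"method": "jog_arm", "body": {"series": [0,0,0,0,0,-0.04,0.5,0,0,0,0,0,-0.077,0.5,0,0,0,0,0,-0.077,0.5,0,0,0,0,0,-0.077,-0.6,0,0,0,0,0,-0.077,-0.6,0,0,0,0,0,-0.077,-0.6,0,0,0,0,0,-0.077,-0.6,0,0,0,0,0,-0.047,-0.6,0,0,0,0,0,0.02,-0.6,0,0,0,0,0,0.05,-0.6,0,0,0,0,0,0.05,-0.6], "squeeze": 30}}

```text
clock: 3.38
eef_pos: [448.7, -295.5, 176.8]
eef_rot: [0.504, 1.566, -0.641]
wrist_force: [0.2, -0.5, -3.3]
finger_gap: 43.7
```

Run:
```python
from h import *
c=grab('wrist'); cv2.imwrite('pics/wrist3.png',c['color']); W=pts(c); Z=W[...,2]
s=manip.read_state(); M=R.from_euler('xyz',s['eef_rot']).as_matrix(); print(s['eef_pos'],np.round(M,3).tolist(),s['finger_gap'],s['wrist_force'])
z=Z[190:300,225:290]; print(np.nanpercentile(z,[5,50,95]))
for n in ['side','scene']:
    c=grab(n); cv2.imwrite(f'pics/{n}3.png',c['color']); np.savez(n+'3.npz',**c)
```

```text
[ 447.96487873 -294.99629578  174.49822743] [[0.001, 0.911, 0.413], [-0.001, 0.413, -0.911], [-1.0, 0.0, 0.001]] 43.60759581536947 [-0.74318541 -0.79454408 -3.52371547]
[157.90775363 198.83919579 211.05104859]
```

View pics/wrist3.png

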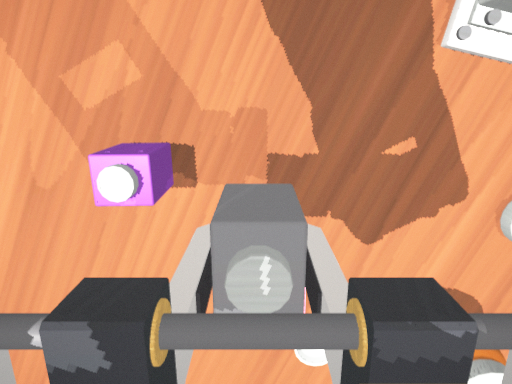

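View pics/scene3.png

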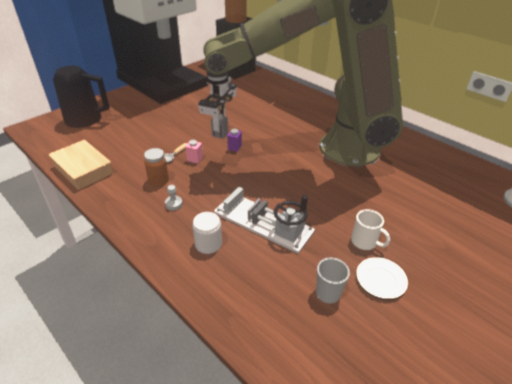

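Request:
{"method": "jog_arm", "body": {"series": [0,0,-0.05,0.025,0.05,0,-0.6,0,0,-0.1,0.05,0.1,0,-0.6,0,0,-0.15,0.075,0.15,0,-0.6,0,0,-0.2,0.1,0.2,0,-0.6,0,0,-0.214,0.125,0.25,0,-0.6,0,0,-0.214,0.14,0.277,-0.02,-0.6,0,0,-0.214,0.14,0.277,-0.04,-0.6,0,0,-0.214,0.14,0.277,-0.04,-0.6,0,0,-0.214,0.14,0.277,-0.04,-0.6]}}

```text
clock: 4.65
eef_pos: [587.9, -18.4, 134.4]
eef_rot: [-1.847, 1.57, 3.077]
wrist_force: [-0.1, -0.6, -1.6]
finger_gap: 43.5
```

Run:
```python
from h import *
c=grab('wrist'); cv2.imwrite('pics/wrist4.png',c['color']); W=pts(c)
s=manip.read_state(); M=R.from_euler('xyz',s['eef_rot']).as_matrix(); print(s['eef_pos'],np.round(M,3).tolist(),s['finger_gap'],s['wrist_force'])
a=np.radians(12.2); xc=np.array([np.cos(a),np.sin(a)]); yc=np.array([-np.sin(a),np.cos(a)]); C=np.array([575.575,38.85])
D=W[...,:2]-C; X=D@xc; Y=D@yc; Z=W[...,2]
m=(abs(X)<40)&(Y>-60)&(Y<-10)&(Z>57)&(Z<66); print('pad',m.sum(),np.percentile(Y[m],[1,5,50,99]) if m.any() else '')
m=(abs(Z-14)<3)&(Y<30); print('bed X',np.nanpercentile(X[m],[.5,99.5]) if m.any() else '')
m=(abs(X)<40)&(Y<-20)&(Y>-100)&(Z>152)&(Z<162); print('port',m.sum(),X[m].mean(),Y[m].mean())
m=(abs(X)<40)&(Y<-20)&(Y>-100)&(Z>135)&(Z<148); print('top',m.sum(),np.percentile(X[m],[1,99]),np.percentile(Y[m],[1,99]))
for n in ['side','scene']:
    c=grab(n); im=c['color']; np.savez(n+'4.npz',**c)
    o=im[120:230,200:320] if n=='side' else im[140:260,190:330]
    cv2.imwrite(f'pics/{n}4.png',cv2.resize(o,None,fx=5,fy=5,interpolation=cv2.INTER_CUBIC))
```

```text
[588.08938612 -18.42887403 134.87333852] [[0.0, 0.978, 0.21], [-0.0, 0.21, -0.978], [-1.0, 0.0, 0.0]] 44.13725583844855 [-0.31742659  0.53456084 -2.4345784 ]
pad 1124 [-24.70870448 -24.43135009 -20.69140041 -17.17398944]
bed X [-54.69146963 158.95502816]
port 6087 0.2730753349312373 -49.368943864032616
top 1218 [-32.88466554  33.45766663] [-48.96142697 -32.58997604]
```

View pics/wrist4.png

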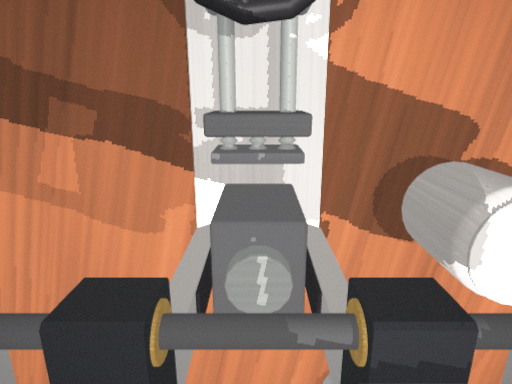

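View pics/scene4.png

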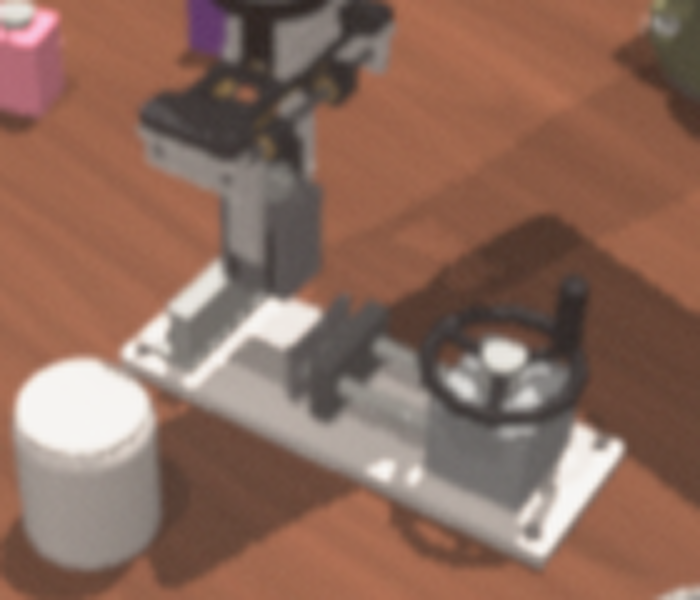

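View pics/side4.png

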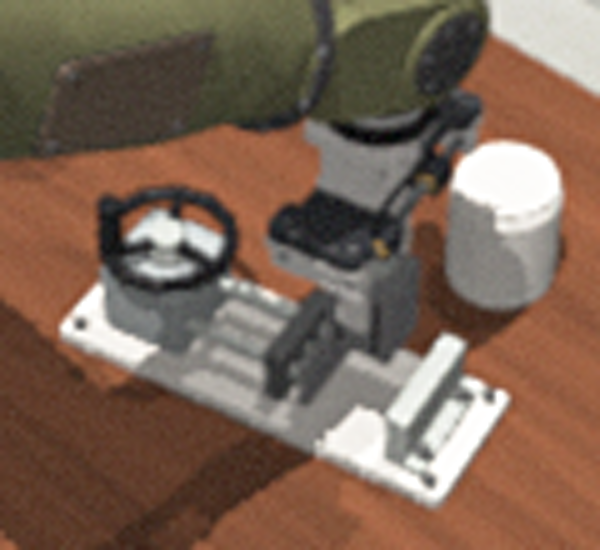

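Request:
{"method": "jog_arm", "body": {"series": [0,0,0,0,0,-0.03,-0.6,0,0,0,0,0,-0.055,-0.6,0,0,0,0,0,-0.067,-0.6,0,0,0,0,0,-0.0725,-0.6,0,0,0,0,0,-0.0725,-0.6,0,0,0,0,0,-0.0725,-0.6]}}

```text
clock: 5.55
eef_pos: [588.4, -18.1, 62.7]
eef_rot: [1.28, 1.57, -0.078]
wrist_force: [-0.2, 0.0, -2.7]
finger_gap: 43.7
```

Request:
{"method": "jog_arm", "body": {"series": [0,0,0,0,0,-0.001,-0.6,0,0,0,0,0,-0.001,-0.6,0,0,0,0,0,-0.001,0,0,0,0,0,0,-0.001,0.5,0,0,0,0,0,-0.001,0.5,0,0,0,0,0,-0.001,0.5,0,0,0,0,0,0.04,0.5,0,0,0,0,0,0.09,0.5,0,0,0,0,0,0.13,0.5,0,0,0,0,0,0.13,0.5]}}

```text
clock: 6.8
eef_pos: [589.1, -18.1, 195.1]
eef_rot: [1.271, 1.565, -0.088]
wrist_force: [-0.2, 0.2, -0.1]
finger_gap: 70.5
```

Run:
```python
from h import *
c=grab('wrist'); cv2.imwrite('pics/wrist5.png',c['color']); W=pts(c)
s=manip.read_state(); M=R.from_euler('xyz',s['eef_rot']).as_matrix(); print(s['clock'],s['eef_pos'],np.round(M,3).tolist(),s['finger_gap'],s['wrist_force'],s['joints'])
a=np.radians(12.2); xc=np.array([np.cos(a),np.sin(a)]); yc=np.array([-np.sin(a),np.cos(a)]); C=np.array([575.575,38.85])
D=W[...,:2]-C; X=D@xc; Y=D@yc; Z=W[...,2]
m=(abs(X)<40)&(Y>-30)&(Y<-10)&(Z>57)&(Z<66); print('pad',m.sum(),np.percentile(Y[m],[1,5,50,99]) if m.any() else '')
m=(abs(X)<40)&(Y<-20)&(Y>-90)&(Z>81)&(Z<88); P=W[m]; print('top',m.sum(),np.median(Z[m]),cv2.minAreaRect(np.c_[X[m],Y[m]].astype(np.float32)))
m=(abs(X)<40)&(Y<-20)&(Y>-90)&(Z>92)&(Z<100); print('port',m.sum(),np.median(Z[m]),X[m].mean(),Y[m].mean())
m=(abs(X)<40)&(Y<-90)&(Y>-120)&(Z>61)&(Z<67); print('fence',m.sum(),np.percentile(Y[m],[1,99]) if m.any() else '')
for n in ['side','scene']:
    c=grab(n); W=pts(c); im=c['color']; np.savez(n+'5.npz',**c)
    D=W[...,:2]-C; X=D@xc; Y=D@yc; Z=W[...,2]
    m=(abs(X)<70)&(Y>20)&(Y<200)&(Z>118)&(Z<160); print(n,m.sum(),np.percentile(W[m],[2,50,98],axis=0))
    v,u=np.where(m); print(u.min(),u.max(),v.min(),v.max())
    o=im[120:230,200:320] if n=='side' else im[140:260,190:330]
    cv2.imwrite(f'pics/{n}5.png',cv2.resize(o,None,fx=5,fy=5,interpolation=cv2.INTER_CUBIC))
```

```text
6.85 [588.28959052 -18.00080993 192.75504489] [[0.002, 0.978, 0.211], [-0.0, 0.211, -0.978], [-1.0, 0.002, 0.001]] 70.39345434494405 [ 0.03840257 -0.2654582  -0.92838014] [-9.28041620e-02  4.10430538e-01  1.44707028e+00 -2.47116337e-05
  1.28209942e+00 -3.04888058e-01]
pad 745 [-24.75595458 -24.59561798 -20.83472954 -17.08615575]
top 1916 84.1556707653717 ((0.9135150909423828, -57.4123649597168), (50.23814392089844, 44.0569953918457), 89.96284484863281)
port 1009 96.1200697606327 0.9236863053086444 -56.691953918718646
fence 1548 [-110.19819861  -92.84368422]
side 40 [[501.74401911 153.68596087 119.08799626]
 [508.50659696 161.18926174 140.34305627]
 [517.76755803 172.24737563 153.00436659]]
219 223 158 166
scene 60 [[507.98400813 159.75977619 120.69232574]
 [519.49343413 170.25309854 138.55343553]
 [524.3843338  174.92484446 148.49890632]]
301 307 195 205
```

View pics/wrist5.png

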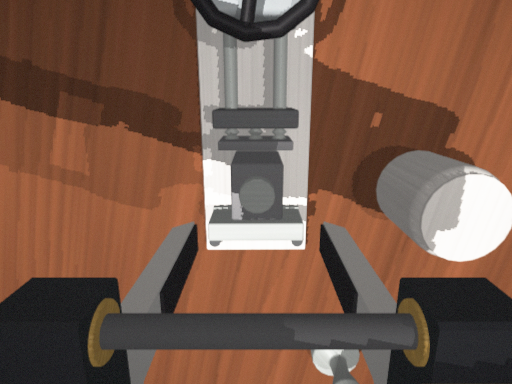

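View pics/scene5.png

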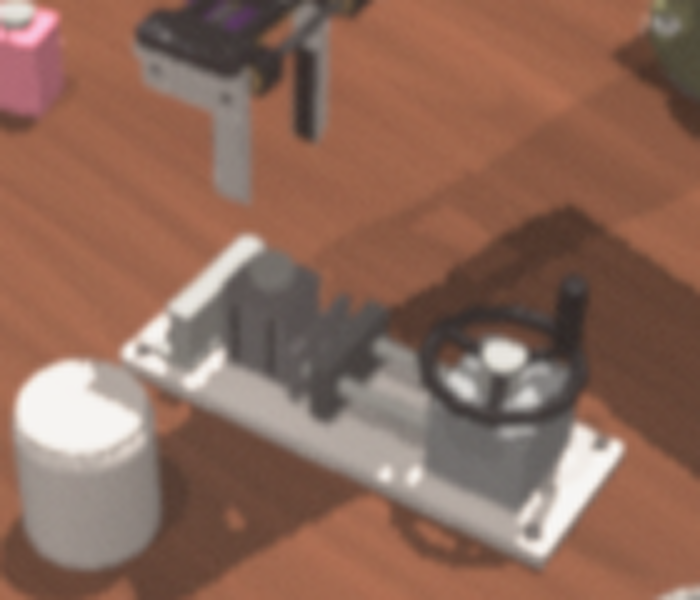

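The unit stands upright at clamp x 0.9, y -57.4, with its top at z 84. The gap is 7.7 mm to the pad and about 10 mm to the fence. Next I look at the handle.

Request:
{"method": "jog_arm", "body": {"series": [0,0,0,-0.016,0.043,0.03,0.5,0,0,0,-0.032,0.086,0.04,0.5,0,0,0,-0.053,0.13,0.04,0.5,0,0,0,-0.053,0.13,0.04,0.5,0,0,0,-0.053,0.13,0.04,0.5]}}

```text
clock: 7.58
eef_pos: [535.0, 111.7, 231.0]
eef_rot: [-1.551, 1.569, -2.91]
wrist_force: [-0.1, -0.3, 0.0]
finger_gap: 70.7
```

Run:
```python
from h import *
c=grab('wrist'); cv2.imwrite('pics/wrist6.png',c['color']); W=pts(c); Z=W[...,2]
s=manip.read_state(); print(s['eef_pos'],s['wrist_force'])
m=(Z>140)&(Z<155)&(np.arange(384)[:,None]<300); k,l,st,ce=cv2.connectedComponentsWithStats(m.astype(np.uint8))
for i in range(1,k):
    if st[i,4]>50: print('handle top',st[i],W[l==i].mean(0),cv2.minEnclosingCircle(W[l==i][:,:2].astype(np.float32)))
m=(Z>100)&(Z<104.5)&(np.hypot(W[...,0]-554,W[...,1]-133)<18); print('hub',m.sum(),W[m].mean(0),cv2.minEnclosingCircle(W[m][:,:2].astype(np.float32)))
m=(Z>85)&(Z<107)&(np.hypot(W[...,0]-554,W[...,1]-133)<62)&(np.hypot(W[...,0]-554,W[...,1]-133)>36); 
print('rim',m.sum(),cv2.minEnclosingCircle(W[m][:,:2].astype(np.float32)), cv2.fitEllipse(cv2.convexHull(W[m][:,:2].astype(np.float32))))
```

```text
[535.16496478 111.25289885 231.076566  ] [0.3388946  0.40871782 0.30514125]
handle top [234 115  24  25 479] [514.27785234 165.96078683 148.74418912] ((514.322265625, 165.50271606445312), 8.895904541015625)
hub 390 [552.33698335 142.77029933 102.1793917 ] ((553.8922119140625, 133.8016815185547), 17.172264099121094)
rim 3117 ((551.9804077148438, 147.44102478027344), 52.460548400878906) ((551.9541015625, 145.83172607421875), (99.529296875, 104.42432403564453), 97.77484130859375)
```

View pics/wrist6.png

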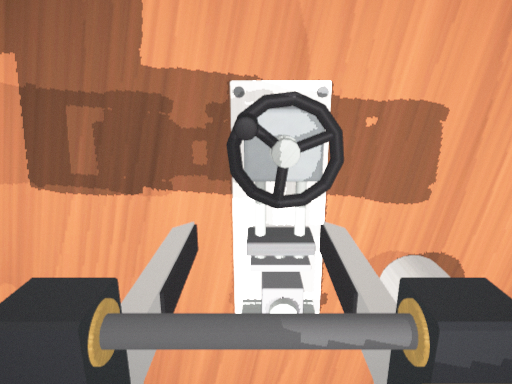

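Run:
```python
from h import *
c=grab('wrist'); W=pts(c); Z=W[...,2]; np.savez('wrist6.npz',**c)
m=((Z>99)&(Z<104.5)&(np.hypot(W[...,0]-552,W[...,1]-146)<24)).astype(np.uint8)
g=cv2.cvtColor(c['color'],cv2.COLOR_BGR2GRAY); m&=(g>110).astype(np.uint8)
k,l,st,ce=cv2.connectedComponentsWithStats(m)
for i in range(1,k):
    if st[i,4]>40: P=W[l==i]; print(st[i],P.mean(0),cv2.minEnclosingCircle(P[:,:2].astype(np.float32)))
d=np.hypot(W[...,0]-552,W[...,1]-146); q=(d<60)&(d>38)&(g<60)&(Z>80)&(Z<108); P=W[q]
h=cv2.convexHull(P[:,:2].astype(np.float32)); print('rim',cv2.minEnclosingCircle(h),np.median(P[:,2]),P.min(0),P.max(0))
T=np.array(c['pose']); r=T[:3,:3]@np.array([(286-c['cx'])/c['fx'],(152-c['cy'])/c['fy'],1]); t=(102-T[2,3])/r[2]; print('ray',T[:3,3]+t*r)
```

```text
[271 138  29  30 669] [551.67831897 147.34929467 102.07156142] ((552.3162231445312, 146.77548217773438), 13.2522611618042)
rim ((551.6254272460938, 146.60177612304688), 51.99822235107422) 99.18213861600253 [499.85356545  95.45766347  93.55304308] [602.69161171 197.05651602 107.04439436]
ray [552.14283969 147.64879024 102.        ]
```

Hub at (552.0,147.1) and handle axis at (514.3,165.7), which gives a radius of 42.0 mm, as specified. I descend onto the handle and grip it.

Request:
{"method": "jog_arm", "body": {"series": [0,0,0,-0.0107,0.03,-0.01,0,0,0,0,-0.0207,0.0537,-0.02,0,0,0,0,-0.0207,0.0537,-0.04,0,0,0,0,-0.0207,0.0537,-0.07,0,0,0,0,-0.0207,0.0537,-0.098,0,0,0,0,-0.0207,0.0537,-0.098,0,0,0,0,-0.0207,0.0537,-0.098,-0.9,0,0,0,-0.0207,0.0537,-0.098,-0.9,0,0,0,-0.0207,0.0537,-0.098,-0.9,0,0,0,-0.0207,0.0537,-0.098,-0.9,0,0,0,-0.0207,0.0537,-0.098,-0.9], "squeeze": 45}}

```text
clock: 9.05
eef_pos: [513.9, 165.7, 134.6]
eef_rot: [-1.562, 1.57, -2.921]
wrist_force: [-5.5, -0.9, 6.7]
finger_gap: 17.1
```

Run:
```python
from h import *
s=manip.read_state(); print(s['eef_pos'],s['wrist_force'],s['finger_gap'])
# rows for free wind: shifts from start angle
t0=np.arctan2(165.7-147.1,514.3-552.0); print(t0)
for dt in np.arange(.1,4.3,.1):
    print(round(dt,2),np.round(42*(np.array([np.cos(t0-dt),np.sin(t0-dt)])-[np.cos(t0),np.sin(t0)]),1))
c=manip.camera('side'); cv2.imwrite('pics/side7.png',cv2.resize(c['color'][100:230,180:320],None,fx=4,fy=4))
```

```text
[513.94379953 165.65961257 134.6087734 ] [-5.46448889 -0.92403687  6.65479297] 17.12038380675008
2.6832641433605033
0.1 [2.  3.7]
0.2 [4.4 7.1]
0.3 [ 7.2 10.3]
0.4 [10.2 13.2]
0.5 [13.5 15.8]
0.6 [17.1 18. ]
0.7 [20.8 19.9]
0.8 [24.8 21.4]
0.9 [28.8 22.5]
1.0 [33.  23.2]
1.1 [37.1 23.4]
1.2 [41.3 23.3]
1.3 [45.5 22.7]
1.4 [49.6 21.7]
1.5 [53.5 20.3]
1.6 [57.3 18.5]
1.7 [60.9 16.4]
1.8 [64.3 13.9]
1.9 [67.4 11.1]
2.0 [70.2  7.9]
2.1 [72.7  4.5]
2.2 [74.9  0.9]
2.3 [76.6 -2.9]
2.4 [78.  -6.8]
2.5 [ 79.  -10.9]
2.6 [ 79.5 -15.1]
2.7 [ 79.7 -19.3]
2.8 [ 79.4 -23.5]
2.9 [ 78.7 -27.6]
3.0 [ 77.6 -31.7]
3.1 [ 76.1 -35.6]
3.2 [ 74.2 -39.3]
3.3 [ 71.9 -42.9]
3.4 [ 69.3 -46.2]
3.5 [ 66.4 -49.2]
3.6 [ 63.2 -51.9]
3.7 [ 59.8 -54.3]
3.8 [ 56.1 -56.3]
3.9 [ 52.2 -58. ]
4.0 [ 48.2 -59.2]
4.1 [ 44.1 -60.1]
4.2 [ 39.9 -60.5]
```

View pics/side7.png

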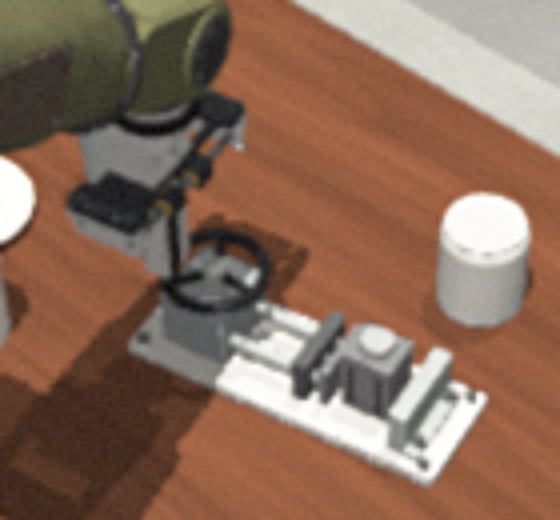

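Request:
{"method": "jog_arm", "body": {"series": [0,0,0,0.002,0.0037,0,-0.9,0,0,0,0.0044,0.0071,0,-0.9,0,0,0,0.0072,0.0103,0,-0.9,0,0,0,0.0102,0.0132,0,-0.9,0,0,0,0.0135,0.0158,0,-0.9,0,0,0,0.0171,0.018,0,-0.9,0,0,0,0.0208,0.0199,0,-0.9,0,0,0,0.0248,0.0214,0,-0.9,0,0,0,0.0288,0.0225,0,-0.9,0,0,0,0.033,0.0232,0,-0.9]}}

```text
clock: 10.35
eef_pos: [546.6, 188.8, 134.6]
eef_rot: [-1.533, 1.569, -2.892]
wrist_force: [-9.4, -2.0, 7.7]
finger_gap: 17.2
```

```bash
cat > st.py <<'E'
from h import *
s=manip.read_state(); p=s['eef_pos'][:2]-[552.0,147.1]; th=np.arctan2(p[1],p[0]); f=s['wrist_force']
t=np.array([np.sin(th),-np.cos(th)]); print('clk',round(s['clock'],2),'pos',np.round(s['eef_pos'],1),'r',round(np.hypot(*p),1),'wound',round((2.683-th)%6.283,3),'F',np.round(f,1),'tang(resist)',round(-f[:2]@t,2),'rad',round(f[:2]@p/np.hypot(*p),2),'gap',round(s['finger_gap'],1))
E
python3 st.py
```

```text
clk 10.35 pos [546.6 188.8 134.6] r 42.1 wound 0.983 F [-9.4 -2.   7.7] tang(resist) 9.59 rad -0.76 gap 17.2
```

Free-running drag is 9.6 N. I continue to 2.2 rad.

Request:
{"method": "jog_arm", "body": {"series": [0,0,0,0.0041,0.0002,0,-0.9,0,0,0,0.0083,0.0001,0,-0.9,0,0,0,0.0125,-0.0005,0,-0.9,0,0,0,0.0166,-0.0015,0,-0.9,0,0,0,0.0205,-0.0029,0,-0.9,0,0,0,0.0243,-0.0047,0,-0.9,0,0,0,0.0279,-0.0068,0,-0.9,0,0,0,0.0313,-0.0093,0,-0.9,0,0,0,0.0344,-0.0121,0,-0.9,0,0,0,0.0372,-0.0153,0,-0.9,0,0,0,0.0397,-0.0187,0,-0.9,0,0,0,0.0419,-0.0223,0,-0.9]}}

```text
clock: 11.85
eef_pos: [588.3, 167.6, 134.6]
eef_rot: [-2.415, 1.568, 2.511]
wrist_force: [-10.5, 6.3, 7.4]
finger_gap: 17.0
```

```bash
python3 st.py
```

```text
clk 11.85 pos [588.3 167.6 134.6] r 41.7 wound 2.168 F [-10.5   6.3   7.4] tang(resist) 10.64 rad -6.01 gap 17.0
```

Request:
{"method": "jog_arm", "body": {"series": [0,0,0,0.0017,-0.0038,0,-0.9,0,0,0,0.0031,-0.0077,0,-0.9,0,0,0,0.0041,-0.0118,0,-0.9,0,0,0,0.0046,-0.016,0,-0.9,0,0,0,0.0048,-0.0202,0,-0.9,0,0,0,0.0045,-0.0244,0,-0.9]}}

```text
clock: 12.6
eef_pos: [593.5, 143.8, 134.7]
eef_rot: [2.806, 1.568, 1.449]
wrist_force: [-3.4, 11.3, 3.2]
finger_gap: 17.4
```

```bash
python3 st.py
python3 - <<'E'
from h import *
c=manip.camera('side'); cv2.imwrite('pics/side8.png',cv2.resize(c['color'][100:230,180:320],None,fx=4,fy=4))
E
```

```text
clk 12.6 pos [593.5 143.8 134.7] r 41.6 wound 2.762 F [-3.4 11.3  3.2] tang(resist) 11.02 rad -4.24 gap 17.4
```

View pics/side8.png

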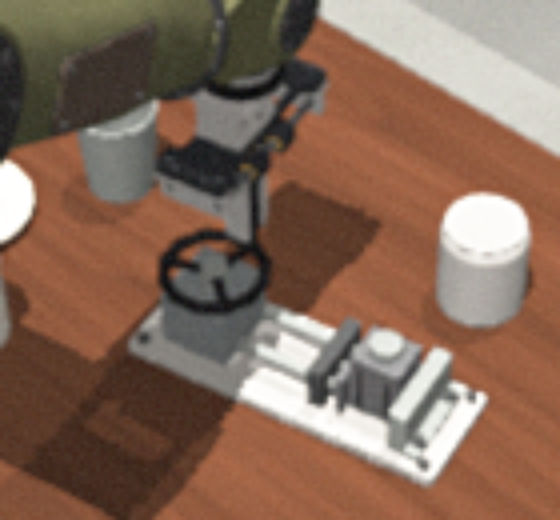

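The pad has reached the unit, which is still upright and sliding towards the fence. I go on in small steps.

Request:
{"method": "jog_arm", "body": {"series": [0,0,0,-0.0007,-0.0041,0,-0.9,0,0,0,-0.0018,-0.0082,0,-0.9]}}

```text
clock: 12.9
eef_pos: [592.1, 135.8, 134.7]
eef_rot: [2.469, 1.567, 1.111]
wrist_force: [1.3, 12.5, 1.3]
finger_gap: 17.2
```

```bash
python3 st.py
```

```text
clk 12.9 pos [592.1 135.8 134.7] r 41.6 wound 2.957 F [ 1.3 12.5  1.3] tang(resist) 12.39 rad -2.19 gap 17.2
```

Request:
{"method": "jog_arm", "body": {"series": [0,0,0,-0.0015,-0.0039,0,-0.9]}}

```text
clock: 13.02
eef_pos: [590.8, 131.9, 134.7]
eef_rot: [2.341, 1.567, 0.982]
wrist_force: [2.4, 12.8, 0.3]
finger_gap: 17.4
```

```bash
python3 st.py
```

```text
clk 13.03 pos [590.8 131.9 134.7] r 41.6 wound 3.056 F [ 2.4 12.8  0.3] tang(resist) 12.79 rad -2.4 gap 17.4
```

Request:
{"method": "jog_arm", "body": {"series": [0,0,0,-0.0019,-0.0037,0,-0.9]}}

```text
clock: 13.15
eef_pos: [589.1, 128.2, 134.7]
eef_rot: [2.218, 1.567, 0.86]
wrist_force: [5.5, 13.7, -1.7]
finger_gap: 17.1
```

```bash
python3 st.py
```

```text
clk 13.15 pos [589.1 128.2 134.7] r 41.6 wound 3.154 F [ 5.5 13.7 -1.7] tang(resist) 14.74 rad -1.34 gap 17.1
```

Request:
{"method": "jog_arm", "body": {"series": [0,0,0,-0.0023,-0.0036,0,-0.9]}}

```text
clock: 13.28
eef_pos: [587.0, 124.6, 134.7]
eef_rot: [2.103, 1.566, 0.744]
wrist_force: [7.1, 12.1, -1.9]
finger_gap: 16.8
```

```bash
python3 st.py
```

```text
clk 13.28 pos [587.  124.6 134.7] r 41.7 wound 3.254 F [ 7.1 12.1 -1.9] tang(resist) 14.01 rad -0.62 gap 16.8
```

Request:
{"method": "jog_arm", "body": {"series": [0,0,0,-0.0026,-0.0033,0,-0.9]}}

```text
clock: 13.4
eef_pos: [584.7, 121.2, 134.7]
eef_rot: [2.011, 1.566, 0.653]
wrist_force: [8.9, 12.8, -3.7]
finger_gap: 17.3
```

```bash
python3 st.py; python3 st.py
```

```text
clk 13.4 pos [584.7 121.2 134.7] r 41.7 wound 3.353 F [ 8.9 12.8 -3.7] tang(resist) 15.58 rad -1.01 gap 17.3
clk 13.4 pos [584.7 121.2 134.7] r 41.7 wound 3.353 F [ 8.9 12.8 -3.7] tang(resist) 15.58 rad -1.01 gap 17.3
```

Request:
{"method": "jog_arm", "body": {"series": [0,0,0,-0.0029,-0.003,0,-0.9]}}

```text
clock: 13.52
eef_pos: [582.0, 118.1, 134.7]
eef_rot: [1.925, 1.565, 0.567]
wrist_force: [10.5, 10.9, -3.6]
finger_gap: 17.3
```

```bash
python3 st.py
python3 - <<'E'
from h import *
c=grab('wrist'); cv2.imwrite('pics/wrist9.png',c['color']); np.savez('wrist9.npz',**c)
c=manip.camera('side'); np.savez('side9.npz',**c); cv2.imwrite('pics/side9.png',cv2.resize(c['color'][170:220,245:310],None,fx=10,fy=10,interpolation=cv2.INTER_CUBIC))
c=manip.camera('scene'); np.savez('scene9.npz',**c);cv2.imwrite('pics/scene9.png',cv2.resize(c['color'][180:240,210:290],None,fx=9,fy=9,interpolation=cv2.INTER_CUBIC))
E
python3 st.py
```

```text
clk 13.53 pos [582.  118.1 134.7] r 41.7 wound 3.452 F [10.5 10.9 -3.6] tang(resist) 15.17 rad -0.02 gap 17.3
clk 13.68 pos [581.7 117.9 134.7] r 41.7 wound 3.46 F [ 7.9  8.7 -2.2] tang(resist) 11.75 rad -0.46 gap 17.4
```

View pics/wrist9.png

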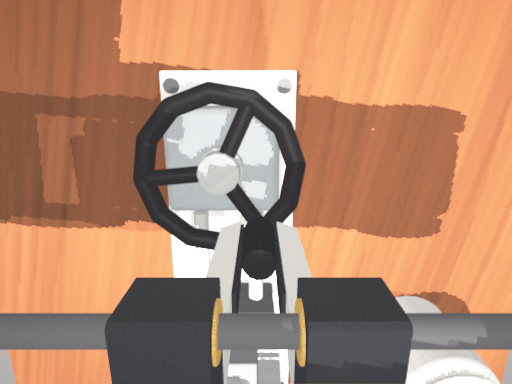

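View pics/scene9.png

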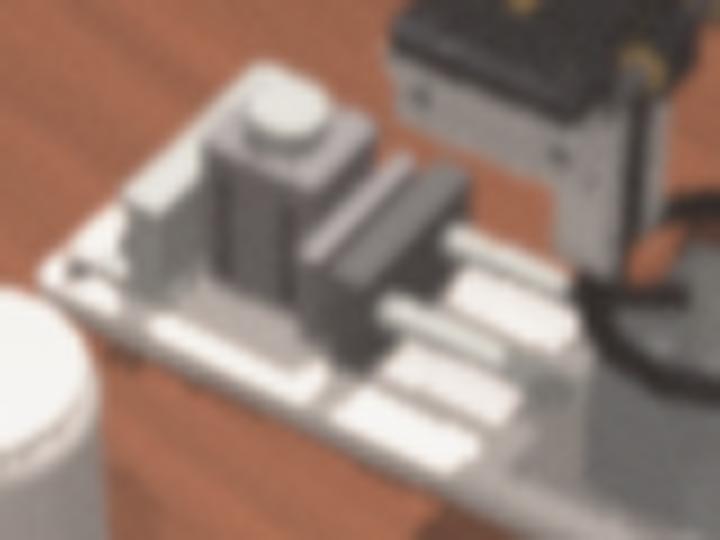

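Run:
```python
from h import *
a=np.radians(12.2); xc=np.array([np.cos(a),np.sin(a)]); yc=np.array([-np.sin(a),np.cos(a)]); C=np.array([575.575,38.85])
for n in ['scene0','scene5','scene9','side0','side5','side9']:
    c=dict(np.load(n+'.npz')); W=pts(c); D=W[...,:2]-C; X=D@xc; Y=D@yc; Z=W[...,2]
    # sample profile along Y at z=62 by ray casting: use image intensity along line X in -20..20
    m=(abs(X)<32)&(Y>-60)&(Y<15)&(Z>57)&(Z<67)
    h,e=np.histogram(Y[m],np.arange(-60,16,2)); print(n,[(int(e[i]),int(h[i])) for i in range(len(h)) if h[i]])
    # grey profile on plane z=62 for X lines
    T=np.linalg.inv(np.array(c['pose'])); ys=np.arange(-60,20,1.0); g=cv2.cvtColor(c['color'],cv2.COLOR_BGR2GRAY); pr=[]
    for x in np.arange(-26,27,2.):
        Pw=np.c_[C+x*xc+ys[:,None]*yc,np.full(len(ys),62.),np.ones(len(ys))]; q=(Pw@T.T)[:,:3]
        u=(q[:,0]/q[:,2]*c['fx']+c['cx']).astype(np.float32); v=(q[:,1]/q[:,2]*c['fy']+c['cy']).astype(np.float32)
        pr.append(cv2.remap(g,u[None],v[None],cv2.INTER_LINEAR)[0])
    print(' '.join(f'{int(y)}:{int(k)}' for y,k in zip(ys[::2],np.median(pr,0)[::2])))
```

```text
scene0 [(-24, 6), (-22, 11), (-20, 7), (-18, 10), (-16, 5), (-6, 2), (-4, 9), (-2, 10), (0, 8), (2, 6), (4, 11), (6, 10), (8, 9), (10, 9)]
-60:213 -58:232 -56:240 -54:243 -52:244 -50:244 -48:244 -46:244 -44:244 -42:244 -40:243 -38:243 -36:242 -34:241 -32:240 -30:238 -28:230 -26:216 -24:191 -22:158 -20:131 -18:111 -16:99 -14:92 -12:89 -10:89 -8:89 -6:89 -4:88 -2:87 0:87 2:87 4:86 6:84 8:81 10:77 12:74 14:73 16:74 18:74
scene5 [(-58, 2), (-56, 3), (-54, 2), (-52, 1), (-50, 1), (-48, 3), (-44, 1), (-42, 1), (-40, 3), (-36, 1), (-34, 7), (-32, 7), (-26, 3), (-24, 8), (-22, 5), (-20, 11), (-18, 11), (-16, 2), (-6, 4), (-4, 7), (-2, 10), (0, 9), (2, 11), (4, 8), (6, 7), (8, 11), (10, 11)]
-60:93 -58:92 -56:91 -54:89 -52:88 -50:87 -48:86 -46:85 -44:85 -42:84 -40:84 -38:84 -36:84 -34:84 -32:85 -30:86 -28:88 -26:90 -24:93 -22:91 -20:87 -18:86 -16:86 -14:85 -12:86 -10:85 -8:86 -6:87 -4:87 -2:86 0:85 2:84 4:83 6:81 8:78 10:74 12:71 14:69 16:70 18:71
scene9 [(-58, 1), (-56, 3), (-52, 2), (-50, 2), (-48, 3), (-44, 5), (-42, 9), (-40, 7), (-38, 8), (-36, 7), (-34, 15), (-32, 2), (-26, 8), (-24, 8)
[... 1081 characters left out ...]
 -36:79 -34:79 -32:78 -30:79 -28:79 -26:80 -24:83 -22:86 -20:82 -18:71 -16:63 -14:58 -12:55 -10:60 -8:68 -6:73 -4:75 -2:75 0:75 2:77 4:88 6:104 8:120 10:130 12:135 14:135 16:133 18:133
side9 [(-58, 1), (-56, 1), (-54, 1), (-52, 1), (-50, 1), (-46, 1), (-44, 1), (-42, 1), (-40, 1), (-38, 1), (-36, 2), (-30, 3), (-28, 7), (-26, 10), (-24, 6), (-22, 4), (-20, 7), (-18, 5), (-16, 9), (-14, 4), (-12, 1)]
-60:157 -58:157 -56:157 -54:159 -52:164 -50:162 -48:168 -46:169 -44:175 -42:176 -40:168 -38:147 -36:115 -34:83 -32:72 -30:84 -28:106 -26:122 -24:127 -22:126 -20:125 -18:128 -16:143 -14:160 -12:178 -10:192 -8:206 -6:208 -4:213 -2:202 0:199 2:205 4:203 6:200 8:204 10:208 12:203 14:185 16:184 18:167
```

Force is about 5–5.5 N over free running. The images show the spring gap shrinking from about 9.5 to 5.5 mm, or roughly 36 N. I wind slightly more.

Request:
{"method": "jog_arm", "body": {"series": [0,0,0,-0.0037,-0.003,0,-0.9]}}

```text
clock: 13.8
eef_pos: [578.7, 115.0, 134.8]
eef_rot: [1.816, 1.565, 0.458]
wrist_force: [12.8, 11.0, -4.5]
finger_gap: 17.3
```

```bash
python3 st.py
```

```text
clk 13.8 pos [578.7 115.  134.8] r 41.7 wound 3.561 F [12.8 11.  -4.5] tang(resist) 16.85 rad -0.3 gap 17.3
```

The handle pulls 16.9 N against about 10.2 N running free, so it is about 6.6 N over. I relax the arm slightly, let go and lift clear.

Request:
{"method": "jog_arm", "body": {"series": [0,0,0,0,0,0,-0.9,0,0,0,0.0008,0.0007,0,-0.9,0,0,0,0.0008,0.0007,0,-0.9,0,0,0,0.0008,0.0007,0,-0.4,0,0,0,0.0008,0.0007,0,0,0,0,0,0.0008,0.0007,0,0,0,0,0,0.0008,0.0007,0.03,0,0,0,0,0.0008,0.0007,0.08,0,0,0,0,-0.025,0.0007,0.13,0,0,0,0,-0.025,-0.02,0.14,0,0,0,0,-0.025,-0.02,0.14,0,0,0,0,-0.025,-0.02,0.14,0]}}

```text
clock: 15.3
eef_pos: [551.9, 93.3, 272.1]
eef_rot: [-1.709, 1.568, -3.068]
wrist_force: [0.4, 0.3, -0.4]
finger_gap: 46.5
```

Run:
```python
from h import *
c=grab('wrist'); cv2.imwrite('pics/wrist10.png',c['color']); W=pts(c)
s=manip.read_state(); print(s['clock'],s['eef_pos'],s['wrist_force'],s['finger_gap'])
a=np.radians(12.2); xc=np.array([np.cos(a),np.sin(a)]); yc=np.array([-np.sin(a),np.cos(a)]); C=np.array([575.575,38.85])
Z=W[...,2]; m=(Z>140)&(Z<155)&(np.arange(384)[:,None]<300)
k,l,st,ce=cv2.connectedComponentsWithStats(m.astype(np.uint8))
for i in range(1,k):
    if st[i,4]>50:
        p=W[l==i].mean(0); q=p[:2]-[552,147.1]; print('handle',p,np.hypot(*q),(2.683-np.arctan2(q[1],q[0]))%6.283)
D=W[...,:2]-C; X=D@xc; Y=D@yc
m=(abs(X)<40)&(Y<-20)&(Y>-95)&(Z>81)&(Z<88); print('top',m.sum(),np.median(Z[m]),np.ptp(np.percentile(Z[m],[5,95])),cv2.minAreaRect(np.c_[X[m],Y[m]].astype(np.float32)))
m=(abs(X)<26)&(Y<0)&(Y>-60)&(Z>58)&(Z<66)
h,e=np.histogram(Y[m],np.arange(-60,1,1)); print([(int(e[i]),int(h[i])) for i in range(len(h)) if h[i]])
for n in ['side','scene']:
    c=grab(n); cv2.imwrite(f'pics/{n}10.png',c['color'])
```

```text
15.35 [551.88418278  93.55677933 272.15394872] [ 0.78720495 -0.17022636 -0.82730174] 47.117141640305405
handle [578.38594901 115.88506131 148.39960849] 40.87286021895577 3.552037913590822
top 934 84.19583258889165 3.010270120959447 ((1.0038337707519531, -66.00569915771484), (43.79263687133789, 51.16446304321289), 0.14280861616134644)
[(-44, 1), (-43, 5), (-42, 51), (-41, 41), (-40, 24), (-39, 35), (-38, 39), (-37, 33), (-36, 27), (-35, 34), (-34, 70), (-33, 17), (-28, 1), (-27, 38), (-26, 20), (-25, 34), (-24, 40), (-23, 34), (-22, 31), (-21, 35), (-20, 28), (-19, 39), (-18, 35), (-17, 31), (-16, 33), (-15, 35), (-14, 40), (-13, 45), (-12, 79), (-11, 12)]
```

View pics/wrist10.png

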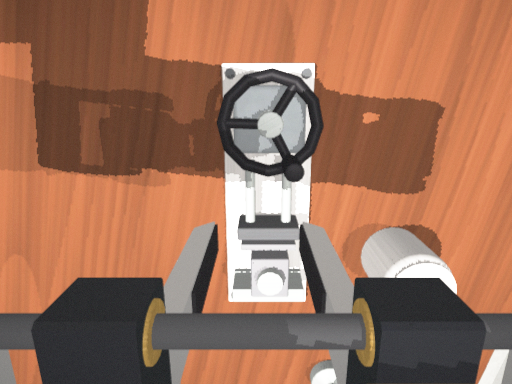

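View pics/side10.png

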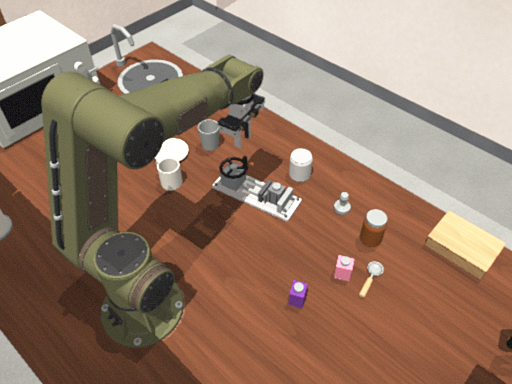

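Handle at 3.55 rad wound, unit upright and let go. The images put the pad force lower (30–36 N) than the handle pull does (47 N). I'll take a closer view of the spring gap, framed the same way as the earlier free-state picture (wrist4).

Request:
{"method": "jog_arm", "body": {"series": [0,0,0,0.015,-0.05,0,0.5,0,0,0,0.03,-0.1,0,0.5,0,0,0,0.0405,-0.1325,-0.04,0.5,0,0,0,0.0405,-0.1325,-0.09,0.5,0,0,0,0.0405,-0.1325,-0.13,0.5,0,0,0,0.0405,-0.1325,-0.1395,0.5,0,0,0,0.0405,-0.1325,-0.1395,0.5,0,0,0,0.0405,-0.1325,-0.1395,0.5,0,0,0,0.0405,-0.1325,-0.1395,0.5]}}

```text
clock: 16.58
eef_pos: [593.0, -39.0, 135.8]
eef_rot: [1.232, 1.569, -0.126]
wrist_force: [-0.2, 0.0, 0.9]
finger_gap: 70.2
```

Run:
```python
from h import *
c=grab('wrist'); cv2.imwrite('pics/wrist11.png',c['color']); np.savez('wrist11.npz',**c)
s=manip.read_state(); print(s['clock'],s['eef_pos'],s['wrist_force'])
for f in ['wrist4','wrist11']:
    im=cv2.imread(f'pics/{f}.png')[95:200]; g=cv2.cvtColor(im,cv2.COLOR_BGR2GRAY); 
    print(f,[(95+i,int(x)) for i,x in enumerate(np.median(g[:,268:280],axis=1))])
a=cv2.imread('pics/wrist4.png')[90:290,180:340]; b=cv2.imread('pics/wrist11.png')[90:290,180:340]
cv2.imwrite('pics/cmp.png',cv2.resize(np.hstack([a,b]),None,fx=2.5,fy=2.5,interpolation=cv2.INTER_NEAREST))
```

```text
16.625 [592.85978827 -38.97696644 135.48920746] [-0.35890443  0.18869258 -0.28046117]
wrist4 [(95, 191), (96, 190), (97, 190), (98, 191), (99, 190), (100, 190), (101, 190), (102, 190), (103, 190), (104, 190), (105, 190), (106, 191), (107, 190), (108, 190), (109, 192), (110, 151), (111, 88), (112, 74), (113, 84), (114, 98), (115, 108), (116, 111), (117, 113), (118, 113), (119, 112), (120, 112), (121, 111), (122, 112), (123, 112), (124, 113), (125, 112), (126, 112), (127, 111), (128, 111), (129, 111), (130, 110), (131, 111), (132, 112), (133, 112), (134, 111), (135, 101), (136, 117), (137, 169), (138, 193), (139, 191), (140, 192), (141, 191), (142, 192), (143, 194), (144, 151), (145, 99), (146, 97), (147, 97), (148, 99), (149, 99), (150, 97), (151, 99), (152, 100), (153, 114), (154, 123), (155, 122), (156, 123), (157, 122), (158, 119), (159, 119), (160, 117), (161, 118), (162, 116), (163, 131), (164, 173), (165, 195), (166, 194), (167, 195), (168, 195), (169, 194), (170, 194), (171, 194), (172, 195), (173, 195), (174, 194), (175, 195), (176, 195), (177, 195), (178, 195), (179, 194), (1
[... 769 characters left out ...]
), (141, 98), (142, 97), (143, 96), (144, 96), (145, 125), (146, 155), (147, 158), (148, 138), (149, 120), (150, 119), (151, 118), (152, 117), (153, 116), (154, 116), (155, 109), (156, 98), (157, 96), (158, 97), (159, 96), (160, 96), (161, 96), (162, 102), (163, 109), (164, 113), (165, 118), (166, 117), (167, 118), (168, 118), (169, 118), (170, 117), (171, 117), (172, 116), (173, 116), (174, 116), (175, 116), (176, 117), (177, 117), (178, 117), (179, 117), (180, 117), (181, 116), (182, 117), (183, 117), (184, 123), (185, 124), (186, 129), (187, 132), (188, 143), (189, 151), (190, 154), (191, 153), (192, 155), (193, 154), (194, 155), (195, 153), (196, 153), (197, 155), (198, 155), (199, 158)]
```

View pics/cmp.png

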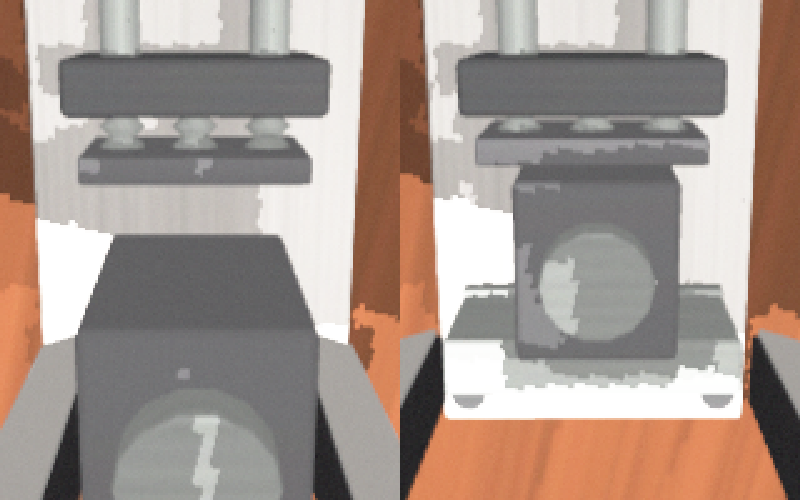

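Run:
```python
from h import *
c=dict(np.load('wrist11.npz')); T=np.array(c['pose'])
a=np.radians(12.2); yc=np.array([-np.sin(a),np.cos(a)]); C=np.array([575.575,38.85])
def Y(row,z,u=260):
    r=T[:3,:3]@np.array([(u-c['cx'])/c['fx'],(row-c['cy'])/c['fy'],1]); p=T[:3,3]+(z-T[2,3])/r[2]*r; return (p[:2]-C)@yc
for n,r in [('pad back free',152.7),('pad back now',144.9),('pad front free',163.6),('pad front now',155.2)]: print(n,Y(r,62))
print('jaw front?',Y(135.5,62),'jaw back',Y(113.5,62))
W=pts(c); D=(W[...,:2]-C)@yc
print([(r,round(float(np.median(D[r,268:280])),1),round(float(np.median(W[r,268:280,2])),1)) for r in range(108,190,2)])
```

```text
pad back free -39.41183283859418
pad back now -33.922507436993136
pad front free -47.199389450139265
pad front now -41.18585931871661
jaw front? -27.39757150753713 jaw back -12.500888500825852
[(108, -10.4, 14.4), (110, -11.5, 27.3), (112, -11.5, 61.5), (114, -12.8, 63.7), (116, -14.0, 64.7), (118, -15.4, 64.5), (120, -16.7, 64.3), (122, -18.1, 64.0), (124, -19.4, 64.6), (126, -20.8, 63.8), (128, -22.1, 64.5), (130, -23.4, 64.2), (132, -24.8, 64.3), (134, -26.2, 64.0), (136, -33.2, 14.2), (138, -33.4, 26.0), (140, -33.4, 39.2), (142, -33.4, 50.5), (144, -33.5, 60.9), (146, -34.7, 61.8), (148, -36.1, 62.1), (150, -37.5, 62.0), (152, -38.9, 62.3), (154, -40.3, 62.4), (156, -41.5, 63.7), (158, -41.5, 71.6), (160, -41.6, 78.6), (162, -42.0, 83.5), (164, -43.1, 84.2), (166, nan, nan), (168, -45.7, 84.6), (170, -46.9, 85.1), (172, -48.3, 84.4), (174, nan, nan), (176, -51.0, 84.4), (178, -52.4, 84.3), (180, -53.7, 84.2), (182, nan, nan), (184, -55.4, 88.2), (186, -55.3, 93.4), (188, -56.0, 95.8)]
```

The like-for-like comparison, with the jaw edges on the same rows (110 and 135.5), shows the springs compressed by 4.7–6.0 mm. That is about 42–54 N and agrees with the handle pull, so I leave it. I retreat upwards and hand in.

Request:
{"method": "jog_arm", "body": {"series": [0,0,0,0,0,0.04,0.5,0,0,0,0,0,0.08,0.5,0,0,0,0,0,0.1,0.5,0,0,0,0,0,0.1,0.5,0,0,0,0,0,0.1,0.5]}}

```text
clock: 17.25
eef_pos: [592.2, -39.0, 233.4]
eef_rot: [-1.889, 1.57, 3.035]
wrist_force: [0.5, 0.3, 0.1]
finger_gap: 70.6
```

Run:
```python
from h import *
c=manip.camera('scene'); cv2.imwrite('pics/scene12.png',c['color'])
s=manip.read_state(); print(s['clock'],s['eef_pos'],s['wrist_force'])
print(manip.sign_off())
```

```text
17.3 [592.12583281 -38.95545598 233.20513736] [ 0.51525339  0.01878011 -0.03388008]
the job is handed in; nothing more can be done
None
```

View pics/scene12.png

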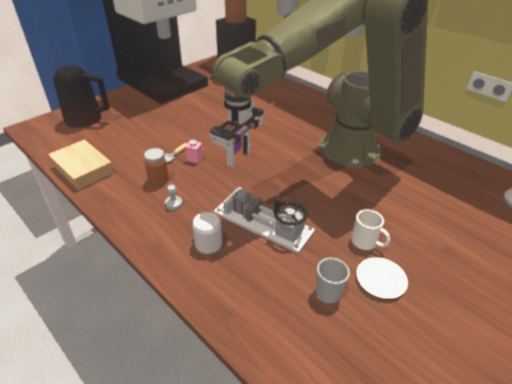

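The brew unit is standing upright in the clamp, held against the fence by the jaw, and the job was handed in at 17.3 s. I set the grey ribbed unit on the bed between pad and fence, let go, then wound the wheel clockwise about 3.55 rad by its handle and released it.

- **Handle force:** the last pull was 16.9 N against about 10.2 N running free, so about 6.6 N over.
- **Unit position:** it is about 1 mm off the bed's centreline, with its top at z 84 mm, as expected for a unit standing flat on the bed.
- **Clamp force disagreement:** an early, coarse camera estimate put the pad force at only 30–36 N. A closer before-and-after picture showed the springs compressed by 4.7–6 mm, or about 42–54 N. That matches the handle pull, so I left the wheel where it was.
- **Surroundings:** in the last scene picture the other items look to be where they started, which I checked by eye only. The gripper is clear of everything.

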